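Retrieve the spirit level from the duct

ROBOT

A 6-joint arm with a two-finger parallel gripper is mounted at the origin on the work surface. World frame = base frame: x ahead of the robot, y to its left, z up, the work surface at z = 0. Lengths are in m, angles in rad, forces in N, time in s.
With the tool pointing down it reaches from about 0.3 to 0.775 m from the base axis. Payload 14.6 kg.
Tool frame: the origin (TCP) lies between the finger pads; the fingertips stand 19 mm ahead of it and the grasp point (between the pads) is the TCP; z points along the fingers, y is the direction in which the jaws open and shut (so a half turn about z gives the same grasp; the last joint's range is limited). The gripper opens to 94 mm and grips with 3 to 60 N. Pads are 16 mm wide; open, the fingers measure 119 mm over their backs; the gripper's body (75 mm by 177 mm) begins 78 mm behind the grasp point.
Start: joints at [1.208, 0.3, 1.521, -0, 1.321, -0.067], TCP at [0.16, 0.526, 0.224] pointing down, gripper open.
Joint ranges: [-3.03, 3.03], [-0.79, 2.21], [0.23, 2.52], [-1.04, 4.18], [0, 3.07], [-2.55, 2.55]. Speed limits (rad/s): [2.22, 2.22, 2.57, 3.14, 3.14, 3.14].

INTERFACE

Orientations are given as [roll, pitch, yaw] about the fixed x, y, z axes, in that order (R = Rz(yaw) Ry(pitch) Rx(roll)).
In Python, from station import telemetry, vision, ctrl gives the robot as it stands. The module is installed in compiled form; this text tells all that it offers.
- The arm moves only by the shell command python3 -m creep 'ROWS' [FORCE]. ROWS is JSON, a list of rows, each a list of 3 entries, a list of its own where there are three numbers: the shift along the tool's x, y, z in units of 50 mm (1.0 is 50 mm), then the turn about the tool's z in units of 8 degrees (1.0 is 8 degrees), then the opening, from 0 (shut) to 1 (fully open). In form: [[[tx, ty, tz], twist, gripper], ...]. A call has 1 to 12 rows; each row is the pose to reach, as a shift and turn from the pose commanded when the call began, along the tool's axes at that moment; what a row does not reach only later rows make up. A row lasts 1/10 s, in which the tool goes at most 50 mm and 8.59 degrees, less where a joint would pass 70% of its speed; a pose out of reach is approached as far as the arm can. A call with a gripper value outside its range is refused whole. The fingers move at their own pace and stop on an object; FORCE is the grip in N (left out, the last holds). Time passes only in rows, so rows that repeat a pose let the fingers close. It gives the time, the measured TCP pose, the force and the opening at its end, in the units of the state.
- telemetry.get_obs(): the state, without advancing time (a new reading comes with each control period).
- vision.camera(name): name is "scene" or "top" or "wrist"; returns a dict with "img" (480x640x3 uint8, red, green, blue), "depth" (480x640 float32, m along the optical axis (not along the pixel's ray), 0 where there is no reading), "vertical_fov" (degrees; the focal length in pixels is half the picture's height over the tangent of half this angle, whatever the lens; pixels are square), "cx", "cy" (the principal point, pixels), "extrinsics" (4x4, takes a point from camera to world coordinates); the wrist camera has in their place "hand_eye" (4x4, takes a point from camera to tool coordinates, whose origin is the TCP and whose axes are the flange's). Camera axes: x right, y down, z forward; pixel columns grow to the right and rows downward; lengths in m; the calibration is good to about 2 mm. A picture is of the moment at which its call begins: read the wrist's pose just before it.
- ctrl.hand_in(): hands the job in, once; it reports no verdict.
The state is a dict: "time_s": time; "qpos": joint angles; "joint_vel": joint speeds; "tau": joint torques, N m; "ee_pos": TCP position; "eef_rot": TCP orientation; "force": force on the tool from outside, world axes, zero at the start; "moment": the same for the moment, N m; "grip_width": finger opening in m.
Only numpy, scipy, OpenCV 4.12 (cv2) and the standard library are available. Lean on these libraries where they do the work, as an engineer would, in place of code of your own. Each camera call takes 0.05 s, during which the arm holds its last target.

TASK

A spirit level was left inside the grey duct, and it is longer than the hatch, with both ends under the aluminium covers. The space under one cover is partly blocked by something you cannot see: feel which way the level has room to slide until its other end comes free, then tilt that end up and bring the level diagonally out through the hatch without forcing it against the duct. Finish holding it still in the gripper, all of it at least a hand's breadth above the covers; leave the other things alone.

Things in the scene. Friction and masses are not known exactly. Their poses are not given: they have to be found in the camera images.
- hatch (a point): centre of the hatch in the duct's top, level with the covers' upper faces, 81 mm above the table; z up, y along the duct, x across. The hatch reaches 110 mm from here either way along y, and across the whole inside width (170 mm). Beyond it, on both sides, aluminium covers 140 mm long and 2 mm thick close the top. The duct's floor is 78 mm below this point, the covers' undersides 2 mm below it.
- level_mid (a point): centre of the loose spirit level, a straight aluminium bar 285 mm long (its y), 20 mm wide (its x), 34 mm tall (z), about 0.26 kg, balanced at this point. It stands on its narrow face on the duct floor, roughly along the duct and roughly in the middle, with both ends 20 to 45 mm under the covers.
- level_end1 (a point): middle of the level's end face at its +y end, 17 mm above its underside, 142.5 mm from the centre
- level_end2 (a point): middle of the level's end face at its -y end, 17 mm above its underside, 142.5 mm from the centre
- level: the spirit level as a body; origin at the centre of its underside, axes as above
- duct: grey duct fixed on the table, 500 mm long (y), 176 wide (x), walls 3 mm; origin under its centre at table height, axes as the hatch's. Its closed ends are 215 mm from the centre inside, so a free pocket under a cover is 105 mm deep from the hatch edge; in one pocket, either one, a hidden fixed block of full height leaves only 46 mm. Both look the same from outside.
- screwdriver: bystander, to be left alone: screwdriver with black handle, lying; origin at its underside
- coupling: bystander, to be left alone: small brass pipe coupling, 38 mm across, 45 mm tall, standing; origin at its underside
- offcut: bystander, to be left alone: timber offcut, 90 x 45 x 45 mm; origin at its underside
- tin: bystander, to be left alone: plain steel can, 68 mm across, 75 mm tall; origin at its underside
- spanner: bystander, to be left alone: steel spanner, lying flat; origin at its underside
- carton: bystander, to be left alone: closed cardboard carton, 160 x 200 x 110 mm; origin at its underside
- pipe_collar: bystander, to be left alone: white plastic pipe collar, a ring 72 mm across, 30 mm tall; origin at its underside

How it is judged:
By the outcome, as a careful person would: the job done as asked, in the order asked, and still so for the second after the job is handed in, while the arm keeps its last pose, push and grip.
It also fails if it takes over 48 s, if anything falls off the work surface, if the arm or the gripper's body presses on something with over 40 N, if the wrist force passes 120 N, or if a joint passes its speed limit or range.

## Working session

There is one attempt and no reset: what is moved stays moved. The work goes in short steps, Python scripts to look and compute and a shell command to move; the robot and the scene stay as the last step left them, time stands still between calls to the robot, and variables do not carry over. Pictures are saved under pics/ and viewed, and the job is handed in when it is done.

```bash
mkdir -p pics; ls; python3 - <<'E'
from station import telemetry, vision
import cv2, numpy as np
np.set_printoptions(precision=4,suppress=True)
o=telemetry.get_obs()
for k,v in o.items(): print(k,np.round(v,4))
for n in ["scene","top","wrist"]:
    c=vision.camera(n); cv2.imwrite(f"pics/{n}0.png",c["img"][:,:,::-1]); np.savez(f"pics/{n}0.npz",**c)
    print(n,c["vertical_fov"],c["cx"],c["cy"]); print(c.get("extrinsics",c.get("hand_eye")))
E
```

```text
pics
time_s 0.0
qpos [ 1.2084  0.3005  1.5216 -0.      1.3207 -0.0666]
joint_vel [ 0.0018 -0.0003 -0.0004 -0.0004  0.0009  0.    ]
tau [  0.0005 -53.1815 -35.2747   0.0709   0.0244  -0.0001]
ee_pos [0.1602 0.5259 0.2239]
eef_rot [-3.1404 -0.      2.8458]
force [ 0.3194  0.2331 -0.3767]
moment [-0.0318  0.0088 -0.0076]
grip_width 0.094
scene 52.505337600032504 321.14220219018944 241.01198292931414
[[ 0.1187  0.7836 -0.6098  1.3059]
 [ 0.9928 -0.0843  0.0849 -0.1795]
 [ 0.0151 -0.6155 -0.788   1.0609]
 [ 0.      0.      0.      1.    ]]
top 45.556412966033 315.5586320582223 234.91531446016452
[[ 0.0192 -0.9917  0.1273  0.3566]
 [-0.9996 -0.0215 -0.0171 -0.0428]
 [ 0.0197 -0.127  -0.9917  1.4784]
 [ 0.      0.      0.      1.    ]]
wrist 62.842333515258204 321.9245533063614 239.25649627307658
[[ 0.0002 -0.9672 -0.2541  0.0737]
 [ 1.      0.0005 -0.0009 -0.0001]
 [ 0.001  -0.2541  0.9672 -0.161 ]
 [ 0.      0.      0.      1.    ]]
```

View pics/scene0.png

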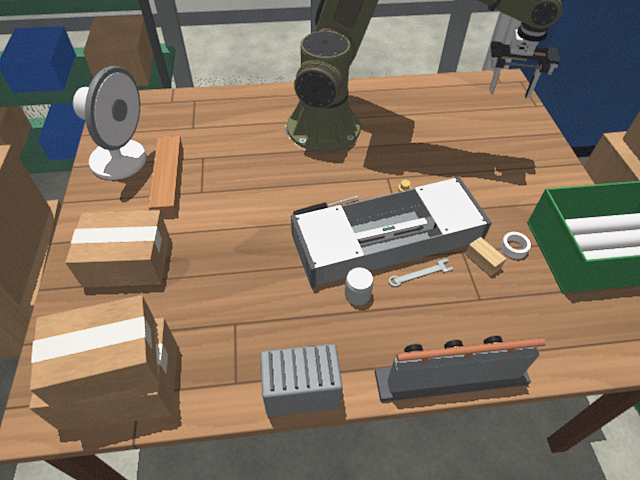

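View pics/top0.png

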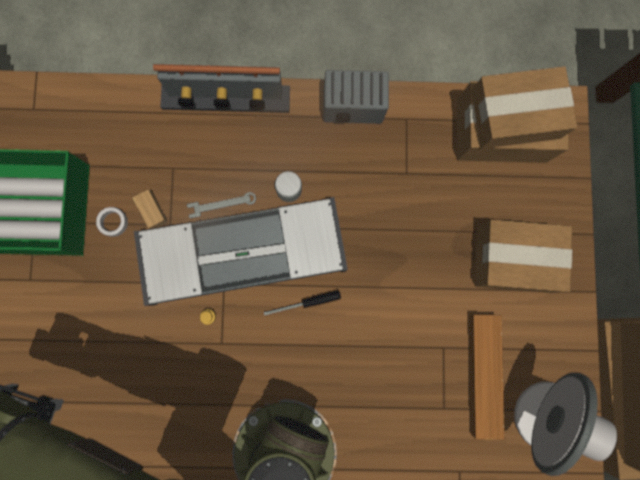

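View pics/wrist0.png

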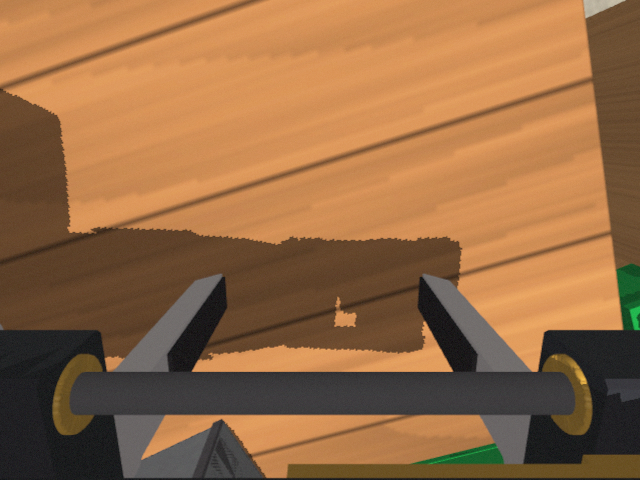

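```bash
cat > h.py <<'E'
import numpy as np, cv2
def load(f): return dict(np.load(f))
def fpx(c): return 240/np.tan(np.radians(float(c["vertical_fov"]))/2)
def ray(c,uv,z,T=None):
    T=c["extrinsics"] if T is None else T
    uv=np.atleast_2d(np.asarray(uv,float)); f=fpx(c)
    d=np.c_[(uv[:,0]-c["cx"])/f,(uv[:,1]-c["cy"])/f,np.ones(len(uv))]@T[:3,:3].T
    t=(z-T[2,3])/d[:,2]; return T[:3,3]+d*t[:,None]
def cloud(c,T=None):
    T=c["extrinsics"] if T is None else T
    f=fpx(c); v,u=np.mgrid[:480,:640]; z=c["depth"]
    P=np.stack([(u-c["cx"])/f*z,(v-c["cy"])/f*z,z],-1)
    return P@T[:3,:3].T+T[:3,3]
E
python3 - <<'E'
from h import *
np.set_printoptions(precision=4,suppress=True)
for n,roi in (("top",(120,190,360,310)),("scene",(280,165,500,295))):
    c=load(f"pics/{n}0.npz"); img=c["img"]; P=cloud(c)
    hsv=cv2.cvtColor(img,cv2.COLOR_RGB2HSV)
    z=P[...,2]; ok=(c["depth"]>0)
    m0=np.zeros((480,640),bool); x0,y0,x1,y1=roi; m0[y0:y1,x0:x1]=1
    m=(hsv[...,1]<50)&(hsv[...,2]>130)&m0
    num,lab,st,ce=cv2.connectedComponentsWithStats(m.astype(np.uint8))
    for i in range(1,num):
        if st[i,4]<150: continue
        cs,_=cv2.findContours((lab==i).astype(np.uint8),cv2.RETR_EXTERNAL,cv2.CHAIN_APPROX_NONE)
        zz=np.median(z[lab==i]); 
        zp=0.081 if zz>0.065 else 0.037
        W=ray(c,cs[0][:,0],zp)
        r=cv2.minAreaRect((W[:,:2]*1000).astype(np.float32))
        print(n,st[i],"zmed",round(zz,4),r); print(cv2.boxPoints(r))
E
```

```text
top [191 196  58  20 270] zmed 0.0074 ((611.297607421875, 178.90208435058594), (31.508543014526367, 149.00892639160156), 9.620399475097656)
[[583.3137 249.7259]
 [608.2161 102.8126]
 [639.2815 108.0782]
 [614.3792 254.9916]]
top [ 139  200  204  103 8261] zmed 0.0809 ((494.339599609375, 116.7882080078125), (177.88482666015625, 477.04876708984375), 11.237890243530273)
[[ 360.6182  333.4059]
 [ 453.5869 -134.4962]
 [ 628.061   -99.8295]
 [ 535.0923  368.0726]]
scene [ 415  178   72   58 2336] zmed 0.0817 ((460.44915771484375, 285.86431884765625), (179.91091918945312, 137.48681640625), 10.725213050842285)
[[359.272  336.6662]
 [384.8582 201.5812]
 [561.6263 235.0624]
 [536.0401 370.1475]]
scene [ 295  205  137   63 4262] zmed 0.0801 ((507.4087219238281, 51.22129821777344), (180.06417846679688, 344.3071594238281), 11.143245697021484)
[[ 385.8032  202.7294]
 [ 452.3448 -135.0865]
 [ 629.0143 -100.2868]
 [ 562.4726  237.5291]]
scene [389 259  65  27 429] zmed 0.0073 ((639.93603515625, 169.30874633789062), (36.47028350830078, 174.13055419921875), 11.795502662658691)
[[604.2881 250.8079]
 [639.8837  80.3544]
 [675.5839  87.8096]
 [639.9883 258.2631]]
scene [346 267  27  24 490] zmed 0.0751 ((670.9269409179688, 3.5763511657714844), (63.0418815612793, 67.26123809814453), 81.38004302978516)
[[632.9518 -22.548 ]
 [699.4533 -32.6291]
 [708.902   29.7007]
 [642.4006  39.7818]]
```

```bash
python3 - <<'E'
from h import *
c=load("pics/top0.npz"); a=cv2.resize(c["img"][185:315,120:360,::-1],None,fx=3.3,fy=3.3,interpolation=cv2.INTER_CUBIC); cv2.imwrite("pics/top0z.png",a)
c=load("pics/scene0.npz"); a=cv2.resize(c["img"][170:295,280:500,::-1],None,fx=3.6,fy=3.6,interpolation=cv2.INTER_CUBIC); cv2.imwrite("pics/scene0z.png",a)
E
```

```text
(no output)
```

View pics/top0z.png

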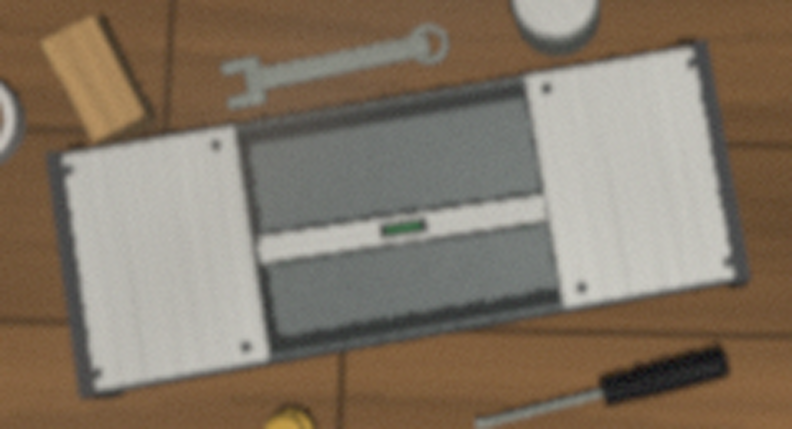

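View pics/scene0z.png

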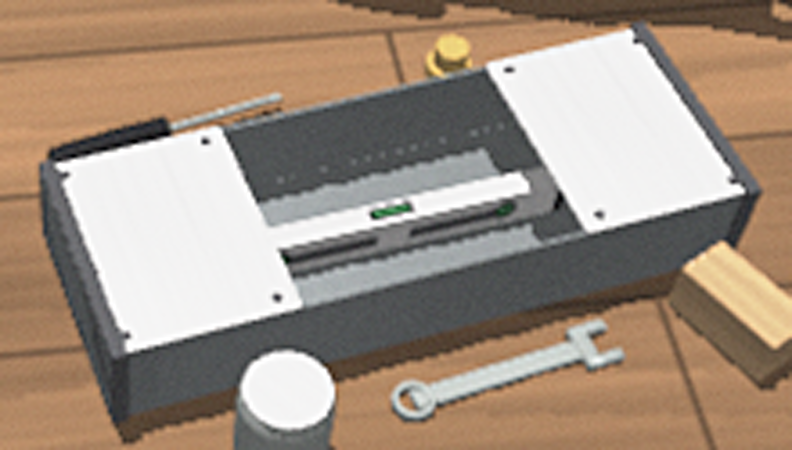

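```bash
python3 - <<'E'
from h import *
np.set_printoptions(precision=4,suppress=True)
def un(p,o,s): return (np.array(p,float)+0.5)/s-0.5+np.array(o)
t=load("pics/top0.npz"); s=load("pics/scene0.npz")
T=lambda p,z: ray(t,un(p,(120,185),3.3),z)[:,:2]
S=lambda p,z: ray(s,un(p,(280,170),3.6),z)[:,:2]
for nm,F,A,B in (("top",T,[(237,126),(268,358)],[(527,75),(563,305)]),("scene",S,[(222,127),(303,305)],[(487,65),(584,232)])):
    a=F(A,.081);b=F(B,.081); print(nm,a.tolist(),b.tolist()); 
    print(" mid",a.mean(0),b.mean(0),"centre",(a.mean(0)+b.mean(0))/2,"span",np.linalg.norm(a.mean(0)-b.mean(0)), "ang",np.degrees(np.arctan2(*(np.array([[0,-1],[1,0]])@(a.mean(0)-b.mean(0))))), "w",np.linalg.norm(a[0]-a[1]))
print("vial",T([(403,228)],.037),S([(391,211)],.037))
print("level edge pts top",T([(260,236),(260,262),(545,196),(545,220)],.037))
print("level scene back edge/front",S([(272,226),(525,172),(280,248),(530,190)],.037))
# outer duct corners
print("outer top",T([(50,155),(85,395),(705,42),(745,283)],.081))
P=cloud(t); 
for uv in ((242,254),(215,257),(275,249),(220,240),(260,265),(170,260),(315,240)): print(uv,P[uv[1],uv[0]])
E
```

```text
top [[0.5593657783538226, 0.23914918038894414], [0.3877180825494583, 0.20844310134252556]] [[0.6028374459739735, 0.024169129092379664], [0.4309716087564208, -0.0071106673112029395]]
 mid [0.4735 0.2238] [0.5169 0.0085] centre [0.4952 0.1162] span 0.21959088628933446 ang -101.38904627093106 w 0.17437257457912497
scene [[0.42994420694812496, -0.004667169447886893], [0.601141905354065, 0.027413825986076223]] [[0.3872086760958027, 0.21033583957913016], [0.5584230793910492, 0.2405710206435831]]
 mid [0.5155 0.0114] [0.4728 0.2255] centre [0.4942 0.1184] span 0.21830231739373274 ang 78.71293223944869 w 0.17417761683845934
vial [[0.4897 0.1178]] [[0.4892 0.1185]]
level edge pts top [[0.4813 0.2266]
 [0.4614 0.2257]
 [0.5166 0.0099]
 [0.4981 0.0094]]
level scene back edge/front [[0.494  0.0262]
 [0.4618 0.23  ]
 [0.5155 0.0287]
 [0.48   0.2292]]
outer top [[ 0.5345  0.3765]
 [ 0.3582  0.3406]
 [ 0.6311 -0.1092]
 [ 0.45   -0.1416]]
(242, 254) [0.4892 0.1175 0.035 ]
(215, 257) [0.4802 0.1853 0.0346]
(275, 249) [0.5034 0.0343 0.0383]
(220, 240) [ 0.5278  0.1797 -0.0005]
(260, 265) [0.4647 0.0737 0.0021]
(170, 260) [0.4663 0.2861 0.0848]
(315, 240) [ 0.5233 -0.0657  0.0814]
```

```bash
python3 -m creep '[[[-0.7,-0.5,0],0.7,0.6],[[-1.4,-1,0],1.4,0.6],[[-2.1,-1.5,0],2.1,0.6],[[-2.8,-2,0],2.8,0.6],[[-3.5,-2.5,0],3.5,0.6],[[-4.3,-3,0],4.3,0.6],[[-5.2,-3.6,0],5.2,0.6],[[-6.1,-4.2,0],6.1,0.6],[[-7,-4.8,0],7,0.6],[[-7.8,-5.3,0],7.96,0.6],[[-8.68,-5.88,0],7.96,0.6],[[-8.68,-5.88,0],7.96,0.6]]' 6
```

```text
time_s: 1.35
ee_pos: [0.4917, 0.115, 0.224]
eef_rot: [-3.141, 0.0, 1.731]
force: [-0.7, 0.2, 0.2]
grip_width: 0.056
```

```bash
cat >> h.py <<'E'
from scipy.spatial.transform import Rotation as Rn
def snap(n,tag):
    from station import telemetry, vision
    o=telemetry.get_obs(); c=vision.camera(n)
    cv2.imwrite(f"pics/{tag}.png",c["img"][:,:,::-1])
    T=c.get("extrinsics")
    if T is None:
        A=np.eye(4); A[:3,:3]=Rn.from_euler('xyz',o["eef_rot"]).as_matrix(); A[:3,3]=o["ee_pos"]; T=A@c["hand_eye"]
    c["T"]=T; np.savez(f"pics/{tag}.npz",**c); return o,c,T
E
python3 - <<'E'
from h import *
o,c,T=snap("wrist","w1"); print(np.round(o["ee_pos"],4),np.round(o["eef_rot"],4),np.round(o["qpos"],3),np.round(T,3))
E
```

```text
[0.4917 0.115  0.224 ] [-3.1412e+00  5.0000e-04  1.7306e+00] [ 1.570e-01  2.000e-01  1.647e+00 -1.000e-03  1.295e+00 -2.000e-03] [[ 0.987  0.154  0.04   0.48 ]
 [ 0.159 -0.954 -0.252  0.188]
 [-0.001  0.256 -0.967  0.385]
 [ 0.     0.     0.     1.   ]]
```

View pics/w1.png

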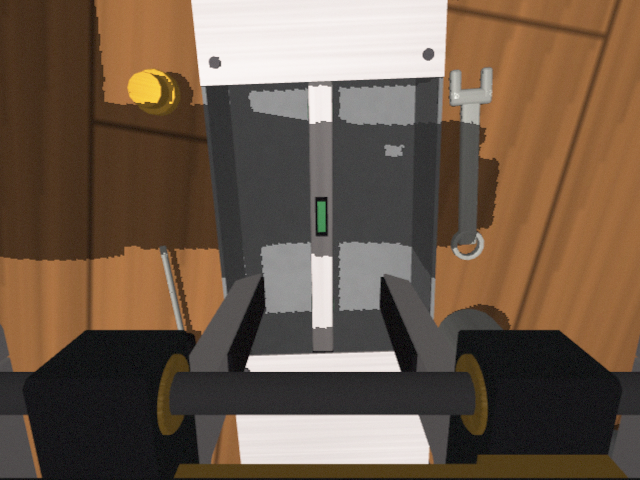

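```bash
python3 - <<'E'
from h import *
np.set_printoptions(precision=4,suppress=True)
c=load("pics/w1.npz");T=c["T"]
L=ray(c,[(309,90),(331,90),(312,345),(333,345),(321,216)],.037,T);print(L)
d=(L[0]+L[1]-L[2]-L[3]); print(np.degrees(np.arctan2(d[1],d[0])), np.linalg.norm(L[0]-L[1]))
print("screws/edge", ray(c,[(203,86),(443,78),(250,356),(392,352)],.081,T))
E
```

```text
[[ 0.4632  0.222   0.037 ]
 [ 0.4813  0.2249  0.037 ]
 [ 0.5018 -0.0112  0.037 ]
 [ 0.5223 -0.0079  0.037 ]
 [ 0.49    0.1181  0.037 ]]
99.69731572151645 0.018313501948163727
screws/edge [[ 0.389   0.2081  0.081 ]
 [ 0.5596  0.2411  0.081 ]
 [ 0.4476 -0.0052  0.081 ]
 [ 0.5685  0.0184  0.081 ]]
```

```bash
python3 -m creep '[[[0,0,0.8],0,0.6],[[0,0,1.6],0,0.6],[[0,0,2.4],0,0.6],[[0,0,2.4],0,0.6]]' 6
```

```text
time_s: 1.8
ee_pos: [0.4867, 0.1189, 0.1004]
eef_rot: [-3.133, -0.0, 1.736]
force: [0.0, -0.2, 0.3]
grip_width: 0.0563
```

```bash
python3 -m creep '[[[0,0.05,0.5],0,0.5],[[0,0.05,1.0],0,0.5],[[0,0.05,1.4],0,0.5],[[0,0.05,1.45],0,0.5],[[0,0.05,1.45],0,0.5]]' 6
```

```text
time_s: 2.3
ee_pos: [0.4927, 0.1193, 0.0334]
eef_rot: [3.141, -0.0, 1.735]
force: [0.1, 0.5, 0.8]
grip_width: 0.0469
```

```bash
python3 -m creep '[[[0,0,0],0,0.1],[[0,0,0],0,0.1],[[0,0,0],0,0.1],[[0,0,0],0,0.1]]' 6
```

```text
time_s: 2.7
ee_pos: [0.4922, 0.1188, 0.0324]
eef_rot: [3.142, 0.0, 1.734]
force: [-1.8, -0.3, 6.1]
grip_width: 0.0201
```

```bash
python3 -m creep '[[[0,0,0],0,0.1],[[0,0,0],0,0.1]]' 6; python3 - <<'E'
from station import telemetry
o=telemetry.get_obs()
print([ (k,[round(float(x),4) for x in (v if hasattr(v,'__len__') else [v])]) for k,v in o.items()])
E
```

```text
time_s: 2.9
ee_pos: [0.4922, 0.1188, 0.0324]
eef_rot: [-3.142, -0.0, 1.734]
force: [-3.5, -0.1, 6.8]
grip_width: 0.0198
[('time_s', [2.9]), ('qpos', [0.1645, 0.4573, 1.8078, 0.0, 0.8766, 0.0008]), ('joint_vel', [-0.0016, -0.0005, -0.0013, 0.0011, -0.0001, 0.0006]), ('tau', [-0.3071, -50.4394, -26.4157, 0.0524, -0.9566, 0.0624]), ('ee_pos', [0.4922, 0.1188, 0.0324]), ('eef_rot', [-3.1416, -0.0, 1.7345]), ('force', [-3.4676, -0.0912, 6.7562]), ('moment', [-0.1078, 0.7395, 0.0705]), ('grip_width', [0.0198])]
```

```bash
python3 -m creep '[[[0,-0.04,-0.05],0,0.1],[[0,-0.04,-0.08],0,0.1],[[0,-0.04,-0.08],0,0.1]]' 6
```

```text
time_s: 3.2
ee_pos: [0.4903, 0.1184, 0.0361]
eef_rot: [3.141, 0.0, 1.734]
force: [-0.1, 0.1, -2.0]
grip_width: 0.0202
```

```bash
python3 -m creep '[[[0.04,0,0],0,0.1],[[0.08,0,0],0,0.1],[[0.12,0,0],0,0.1],[[0.16,0,0],0,0.1],[[0.2,0,0],0,0.1],[[0.2,0,0],0,0.1]]' 6
```

```text
time_s: 3.8
ee_pos: [0.4886, 0.1286, 0.0359]
eef_rot: [-3.142, -0.0, 1.735]
force: [0.5, 0.4, -2.3]
grip_width: 0.0202
```

```bash
python3 -m creep '[[[0.02,0,0],0,0.1],[[0.04,0,0],0,0.1],[[0.06,0,0],0,0.1]]' 6
```

```text
time_s: 4.1
ee_pos: [0.4881, 0.1313, 0.0359]
eef_rot: [-3.142, 0.0, 1.734]
force: [0.6, 0.2, -2.5]
grip_width: 0.0198
```

```bash
python3 -m creep '[[[0.02,0,0],0,0.1],[[0.04,0,0],0,0.1],[[0.06,0,0],0,0.1]]' 6
```

```text
time_s: 4.4
ee_pos: [0.4877, 0.1343, 0.0359]
eef_rot: [3.142, 0.0, 1.734]
force: [-0.0, -1.0, -2.3]
grip_width: 0.0199
```

```bash
python3 -m creep '[[[0.02,0,0],0,0.1],[[0.04,0,0],0,0.1],[[0.04,0,0],0,0.1]]' 6
```

```text
time_s: 4.7
ee_pos: [0.4873, 0.1363, 0.0359]
eef_rot: [-3.141, 0.0, 1.734]
force: [0.4, 0.1, -1.8]
grip_width: 0.0199
```

```bash
python3 -m creep '[[[0.02,0,0],0,0.1],[[0.04,0,0],0,0.1],[[0.04,0,0],0,0.1]]' 6
```

```text
time_s: 5.0
ee_pos: [0.487, 0.1383, 0.0359]
eef_rot: [-3.142, -0.0, 1.735]
force: [0.2, 0.3, -1.8]
grip_width: 0.0197
```

```bash
python3 -m creep '[[[0.03,0,0],0,0.1],[[0.06,0,0],0,0.1],[[0.09,0,0],0,0.1],[[0.09,0,0],0,0.1]]' 6
```

```text
time_s: 5.4
ee_pos: [0.4862, 0.1428, 0.036]
eef_rot: [-3.142, -0.0, 1.735]
force: [0.4, -0.2, -1.7]
grip_width: 0.0196
```

```bash
python3 -m creep '[[[0.03,0,0],0,0.1],[[0.06,0,0],0,0.1],[[0.1,0,0],0,0.1],[[0.13,0,0],0,0.1],[[0.13,0,0],0,0.1]]' 6; python3 - <<'E'
from h import *
o,c,T=snap("wrist","w2"); print(o["ee_pos"],o["force"])
E
```

```text
time_s: 5.9
ee_pos: [0.4852, 0.1492, 0.0359]
eef_rot: [-3.142, -0.0, 1.735]
force: [0.3, 0.5, -1.6]
grip_width: 0.0198
[0.48516121 0.14921727 0.03593512] [ 0.27725295  0.51248234 -1.60282831]
```

View pics/w2.png

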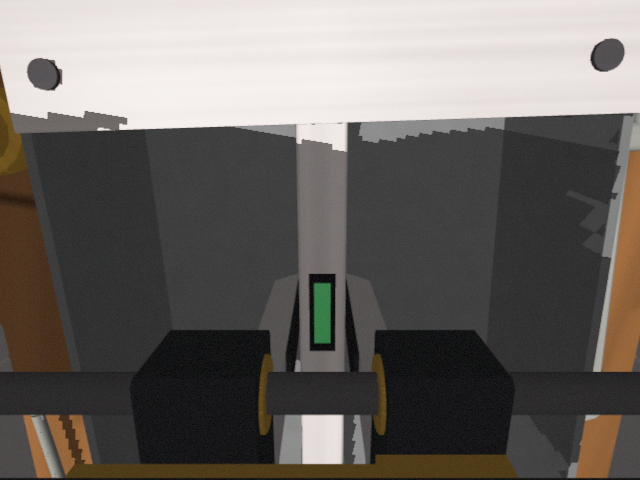

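```bash
python3 - <<'E'
from h import *
np.set_printoptions(precision=4,suppress=True)
c=load("pics/w2.npz");T=c["T"]
print(ray(c,[(322,312),(297,130),(347,130)],.040,T)); P=cloud(c,T); print(P[312,322],P[250,322],P[180,322],P[140,322])
E
```

```text
[[0.4852 0.1487 0.04  ]
 [0.4633 0.2223 0.04  ]
 [0.4822 0.2254 0.04  ]]
[0.4849 0.1503 0.0434] [0.4806 0.1767 0.041 ] [0.4759 0.205  0.04  ] [0.4734 0.2202 0.0416]
```

```bash
python3 -m creep '[[[0.06,0,0],0,0.1],[[0.12,0,0],0,0.1],[[0.18,0,0],0,0.1],[[0.24,0,0],0,0.1],[[0.3,0,0],0,0.1],[[0.36,0,0],0,0.1],[[0.36,0,0],0,0.1]]' 6;  python3 - <<'E'
from h import *
o,c,T=snap("scene","s3"); print(o["ee_pos"],o["force"])
a=cv2.resize(c["img"][150:295,280:500,::-1],None,fx=3.6,fy=3.6,interpolation=cv2.INTER_CUBIC); cv2.imwrite("pics/s3z.png",a)
E
```

```text
time_s: 6.65
ee_pos: [0.4822, 0.1671, 0.0359]
eef_rot: [-3.142, -0.0, 1.735]
force: [-0.2, 0.3, -2.4]
grip_width: 0.02
[0.48220824 0.16714064 0.03592042] [-0.20339359  0.31308891 -2.4384003 ]
```

View pics/s3z.png

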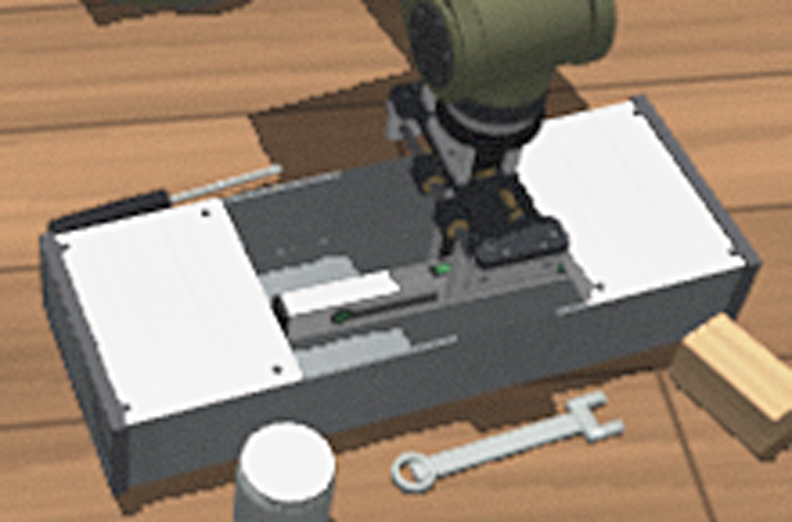

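```bash
python3 - <<'E'
from h import *
np.set_printoptions(precision=4,suppress=True)
c=load("pics/s3.npz")
p=lambda x,y:((x+.5)/3.6-.5+280,(y+.5)/3.6-.5+150)
w=ray(c,[p(282,294),p(288,318)],.040)
u=np.array([-.196,.981]); print(w, (w[:,:2]-[.4947,.1173])@u)
E
python3 -m creep '[[[0,0,0.03],0,0.1],[[0,0,0.06],0,0.1],[[0,0,0.06],0,0.1]]' 6
```

```text
[[0.4934 0.0337 0.04  ]
 [0.5166 0.0344 0.04  ]] [-0.0817 -0.0857]
time_s: 7.0
ee_pos: [0.4822, 0.1667, 0.0326]
eef_rot: [-3.141, 0.0, 1.734]
force: [-0.1, -0.1, -2.4]
grip_width: 0.0201
```

```bash
python3 -m creep '[[[0,0,0.01],0,0.1],[[0,0,0.02],0,0.1],[[0,0,0.02],0,0.5],[[0,0,0.02],0,0.5],[[0,0,0.02],0,0.5],[[0,0,0.02],0,0.5],[[-0.5,0,0],0,0.5],[[-1,0,0],0,0.5],[[-1.5,0,0],0,0.5],[[-2,0,0],0,0.5],[[-2.36,0,0],0,0.5],[[-2.36,0,0],0,0.5]]' 6; python3 - <<'E'
from h import *
o,c,T=snap("wrist","w4"); print(o["ee_pos"],o["force"])
o,c,T=snap("scene","s4")
a=cv2.resize(c["img"][150:295,280:500,::-1],None,fx=3.6,fy=3.6,interpolation=cv2.INTER_CUBIC); cv2.imwrite("pics/s4z.png",a)
E
```

```text
time_s: 8.2
ee_pos: [0.5018, 0.0488, 0.033]
eef_rot: [3.141, 0.0, 1.732]
force: [-0.6, 0.4, -0.7]
grip_width: 0.0474
[0.50180065 0.04879239 0.03298271] [-0.64297927  0.37245965 -0.65824135]
```

View pics/s4z.png

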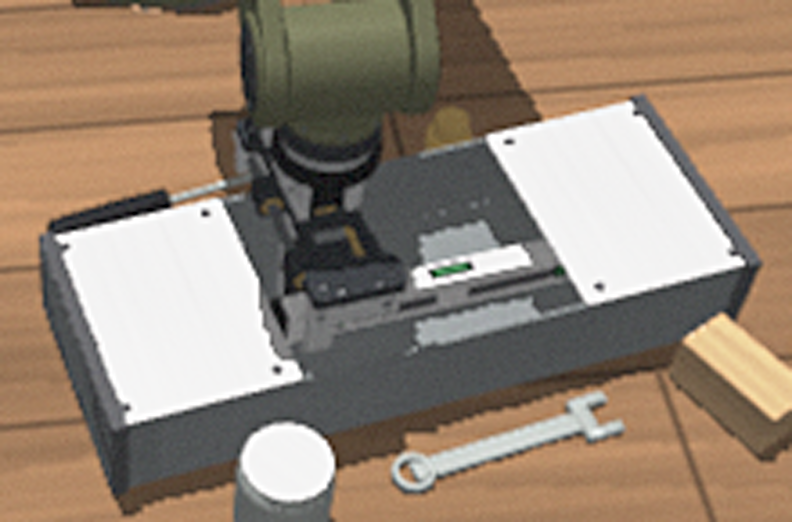

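View pics/w4.png

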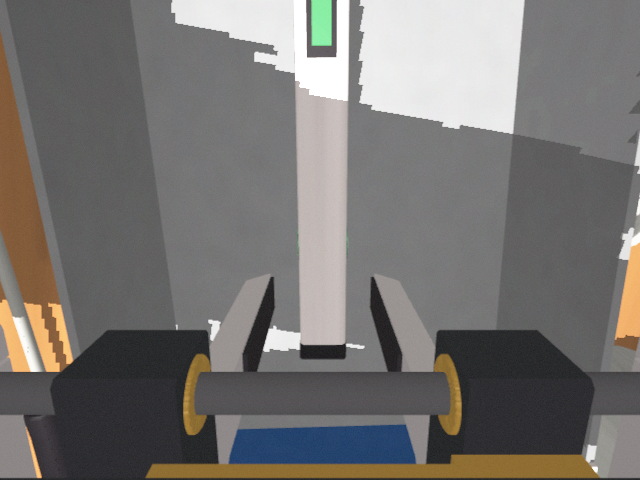

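```bash
python3 - <<'E'
from h import *
np.set_printoptions(precision=4,suppress=True)
c=load("pics/w4.npz");T=c["T"]
w=ray(c,[(323,356),(299,345),(346,345),(322,22),(298,150),(349,150)],.037,T)
u=np.array([-.196,.981]); print(w, (w[:,:2]-[.4947,.1173])@u)
a=(w[1]+w[2])/2;b=(w[4]+w[5])/2;print(np.degrees(np.arctan2(*(b-a)[[1,0]])))
E
```

```text
[[0.5057 0.0272 0.037 ]
 [0.4943 0.0309 0.037 ]
 [0.5149 0.0343 0.037 ]
 [0.4835 0.1605 0.037 ]
 [0.4815 0.1145 0.037 ]
 [0.5012 0.1177 0.037 ]] [-0.0906 -0.0847 -0.0854  0.0446 -0.0001 -0.0008]
99.01896598906258
```

```bash
python3 -m creep '[[[0,0,0.1],0,0.5],[[0,0.02,0.14],0,0.5],[[0,0.02,0.14],0,0.5],[[0,0.02,0.14],0,0.5],[[0,0.02,0.14],0,0.1],[[0,0.02,0.14],0,0.1],[[0,0.02,0.14],0,0.1],[[0,0.02,0.14],0,0.1],[[0,0.02,0.14],0,0.1]]' 6
```

```text
time_s: 9.2
ee_pos: [0.5025, 0.0505, 0.026]
eef_rot: [3.142, 0.0, 1.734]
force: [-0.5, 0.8, 0.9]
grip_width: 0.0199
```

```bash
python3 -m creep '[[[0,0,-0.1],0,0.1],[[0,0,-0.2],0,0.1],[[0.01,0,-0.3],0,0.1],[[0.01,0,-0.4],0,0.1],[[0.02,0,-0.5],0,0.1],[[0.03,0,-0.6],0,0.1],[[0.03,0,-0.6],0,0.1]]' 6; python3 - <<'E'
from h import *
o,c,T=snap("scene","s5"); print(o["force"],o["moment"])
a=cv2.resize(c["img"][150:295,280:500,::-1],None,fx=3.6,fy=3.6,interpolation=cv2.INTER_CUBIC); cv2.imwrite("pics/s5z.png",a)
E
```

```text
time_s: 9.9
ee_pos: [0.5026, 0.0521, 0.0567]
eef_rot: [3.14, 0.0, 1.734]
force: [0.2, -1.0, -0.6]
grip_width: 0.0198
[ 0.16321068 -0.96530699 -0.5709497 ] [-0.07749792  0.07135112 -0.00628524]
```

View pics/s5z.png

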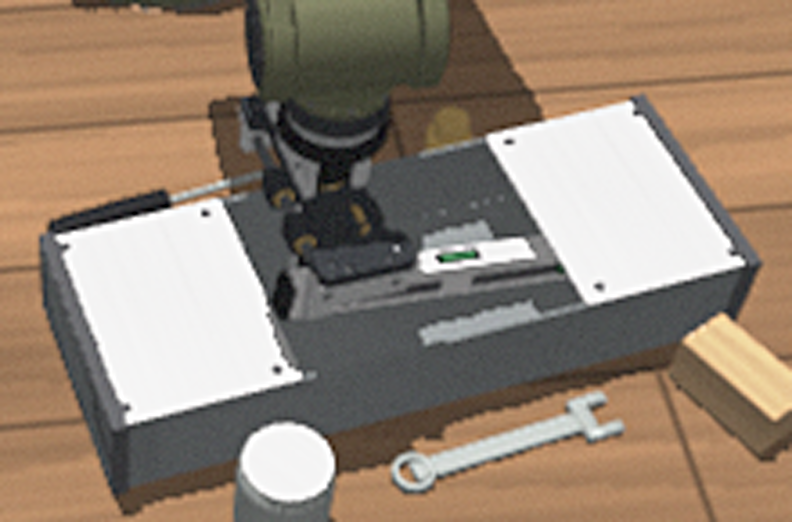

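```bash
python3 -m creep '[[[0.01,0,-0.1],0,0.1],[[0.02,0,-0.2],0,0.1],[[0.03,0,-0.3],0,0.1],[[0.04,0,-0.4],0,0.1],[[0.06,0,-0.5],0,0.1],[[0.08,0,-0.6],0,0.1],[[0.1,0,-0.7],0,0.1],[[0.12,0,-0.8],0,0.1],[[0.14,0,-0.9],0,0.1],[[0.16,0,-1.0],0,0.1],[[0.18,0,-1.1],0,0.1],[[0.18,0,-1.1],0,0.1]]' 6; python3 - <<'E'
from h import *
o,c,T=snap("scene","s6"); print(o["force"],o["moment"])
a=cv2.resize(c["img"][150:295,280:500,::-1],None,fx=3.6,fy=3.6,interpolation=cv2.INTER_CUBIC); cv2.imwrite("pics/s6z.png",a)
o,c,T=snap("wrist","w6")
E
```

```text
time_s: 11.15
ee_pos: [0.5011, 0.061, 0.1117]
eef_rot: [3.141, 0.0, 1.734]
force: [-0.0, -0.8, 0.1]
grip_width: 0.0198
[-0.0481715  -0.75169997  0.11636607] [-0.12497098  0.08931753  0.04309555]
```

View pics/s6z.png

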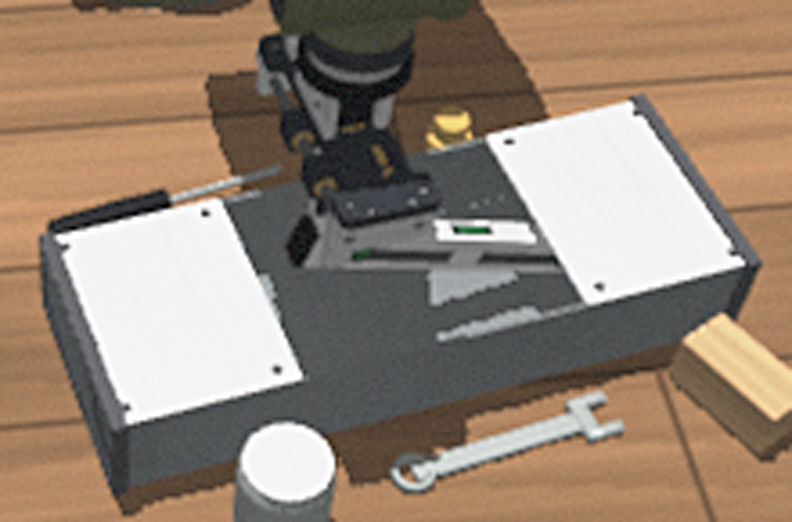

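View pics/w6.png

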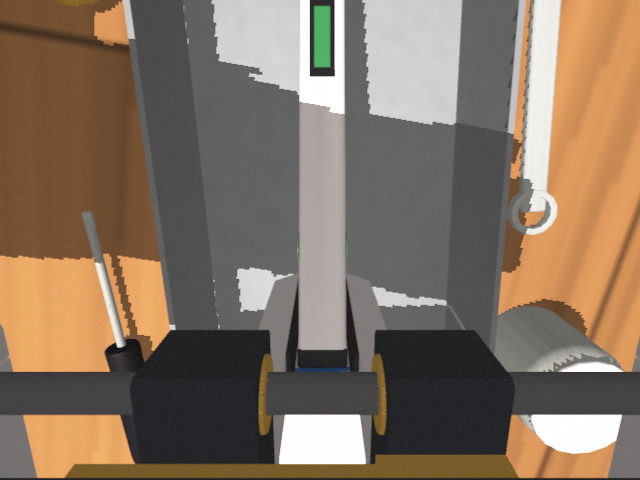

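```bash
cat >> h.py <<'E'
U=np.array([-.196,.981]); H=np.array([.4947,.1173])
def tilt(tag,r0=80,r1=330,c0=308,c1=338):
    c=load(f"pics/{tag}.npz"); P=cloud(c,c["T"])[r0:r1,c0:c1].reshape(-1,3)
    P=P[(c["depth"][r0:r1,c0:c1]>0).ravel()]
    s=(P[:,:2]-H)@U; z=P[:,2]
    for _ in range(3):
        k=np.polyfit(s,z,1); r=z-np.polyval(k,s); m=abs(r)<2*r.std()+1e-4; s,z=s[m],z[m]
    print("slope deg",np.degrees(np.arctan(k[0])),"std",r.std(),"s range",s.min(),s.max(),"top z at s=+.110:",np.polyval(k,.110),"at 0",np.polyval(k,0))
    return k
E
python3 - <<'E'
from h import *
tilt("w6"); tilt("w4")
E
```

```text
slope deg -19.22270738396813 std 0.0005865364318882525 s range -0.06102096863973908 0.04069969039704431 top z at s=+.110: 0.06458650249111167 at 0 0.10294144385418631
slope deg -0.06610038295827636 std 0.0005441945033897938 s range -0.07736231484752325 0.025128461274188107 top z at s=+.110: 0.03762177726874682 at 0 0.03774868095018738
```

```bash
python3 -m creep '[[[0,0,0],0,0.1],[[0,0,0],0,0.1],[[0,0,0],0,0.1],[[-0.1,0,-0.04],0,0.1],[[-0.2,0,-0.08],0,0.1],[[-0.3,0,-0.12],0,0.1],[[-0.4,0,-0.15],0,0.1],[[-0.5,0,-0.18],0,0.1],[[-0.5,0,-0.18],0,0.1]]' 60; python3 - <<'E'
from h import *
o,c,T=snap("wrist","w7"); print(o["force"],o["moment"]); tilt("w7")
E
```

```text
time_s: 12.15
ee_pos: [0.505, 0.0356, 0.1201]
eef_rot: [3.141, 0.0, 1.734]
force: [0.1, -0.6, -2.8]
grip_width: 0.0194
[ 0.05270185 -0.57712309 -2.7574583 ] [-0.3057556   0.05487682  0.01742298]
slope deg -19.323741027877926 std 0.0005847337347250025 s range -0.08661735424270495 0.01518498500181095 top z at s=+.110: 0.06412590311542438 at 0 0.1026985319118676
```

```bash
python3 -m creep '[[[-0.15,0,-0.05],0,0.1],[[-0.3,0,-0.1],0,0.1],[[-0.45,0,-0.16],0,0.1],[[-0.6,0,-0.21],0,0.1],[[-0.75,0,-0.26],0,0.1],[[-0.9,0,-0.31],0,0.1],[[-1.05,0,-0.37],0,0.1],[[-1.2,0,-0.42],0,0.1],[[-1.35,0,-0.47],0,0.1],[[-1.5,0,-0.53],0,0.1],[[-1.7,0,-0.6],0,0.1],[[-1.7,0,-0.6],0,0.1]]' 60; python3 - <<'E'
from h import *
o,c,T=snap("wrist","w8"); print(o["force"],o["moment"]); tilt("w8")
o,c,T=snap("scene","s8")
a=cv2.resize(c["img"][120:295,260:500,::-1],None,fx=3.3,fy=3.3,interpolation=cv2.INTER_CUBIC); cv2.imwrite("pics/s8z.png",a)
E
```

```text
time_s: 13.4
ee_pos: [0.5191, -0.0488, 0.1505]
eef_rot: [3.141, 0.0, 1.733]
force: [0.4, 1.1, -2.4]
grip_width: 0.0194
[ 0.35537127  1.12494756 -2.35200061] [-0.29385048 -0.03037654 -0.01399249]
slope deg -19.34724153750172 std 0.0005855493948851739 s range -0.17236070941553647 -0.07037646314782138 top z at s=+.110: 0.06431678350085546 at 0 0.10294008512327531
```

View pics/s8z.png

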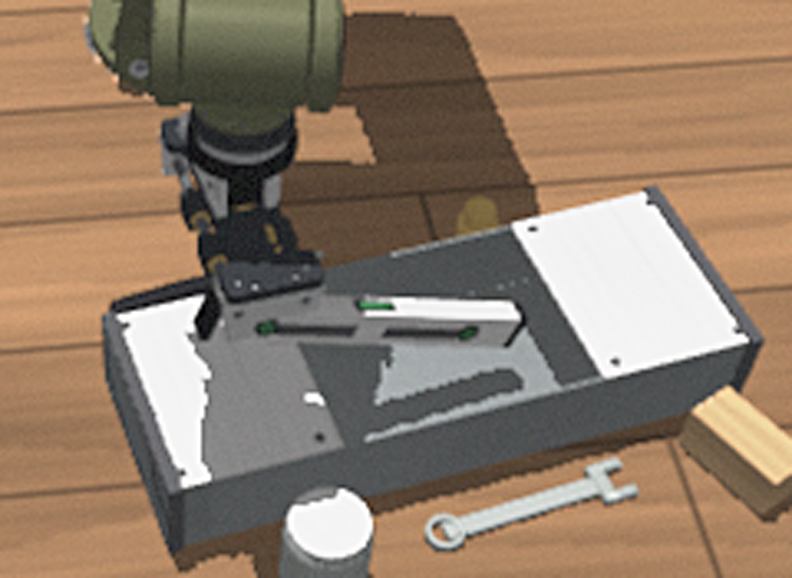

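View pics/w8.png

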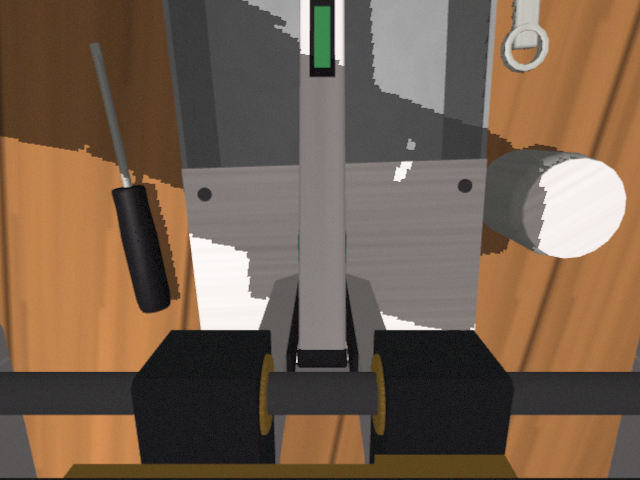

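```bash
python3 -m creep '[[[0,0,-0.2],0,0.1],[[0,0,-0.5],0,0.1],[[0,0,-0.9],0,0.1],[[0,0,-1.3],0,0.1],[[0,0,-1.7],0,0.1],[[0,0,-2.1],0,0.1],[[0,0,-2.5],0,0.1],[[0,0,-2.9],0,0.1],[[0,0,-3.3],0,0.1],[[0,0,-3.7],0,0.1],[[0,0,-4.0],0,0.1],[[0,0,-4.2],0,0.1]]' 60;  python3 -m creep '[[[0,0,0],0,0.1],[[0,0,0],0,0.1],[[0,0,0],0,0.1],[[0,0,0],0,0.1]]' 60; python3 - <<'E'
from h import *
o,c,T=snap("wrist","w9"); print(o["force"],o["moment"],o["joint_vel"],o["grip_width"]); tilt("w9")
o,c,T=snap("scene","s9")
P=cloud(c,T)
E
```

```text
time_s: 14.7
ee_pos: [0.5186, -0.0473, 0.3617]
eef_rot: [3.14, 0.0, 1.735]
force: [0.7, 0.3, -2.4]
grip_width: 0.0195
time_s: 15.1
ee_pos: [0.5186, -0.0476, 0.3593]
eef_rot: [-3.14, -0.0, 1.734]
force: [-1.2, -0.1, -2.5]
grip_width: 0.0195
[-1.15070226 -0.06429679 -2.50032839] [-0.33103704 -0.00579019  0.02286004] [-0.0011542  -0.00079461 -0.00320274  0.00210193 -0.00042111 -0.00027139] 0.019514875392515015
slope deg -19.275229355107395 std 0.0005898571358955461 s range -0.1709839245943886 -0.06913883658906546 top z at s=+.110: 0.27395358927281166 at 0 0.3124216611487398
```

View pics/s9.png

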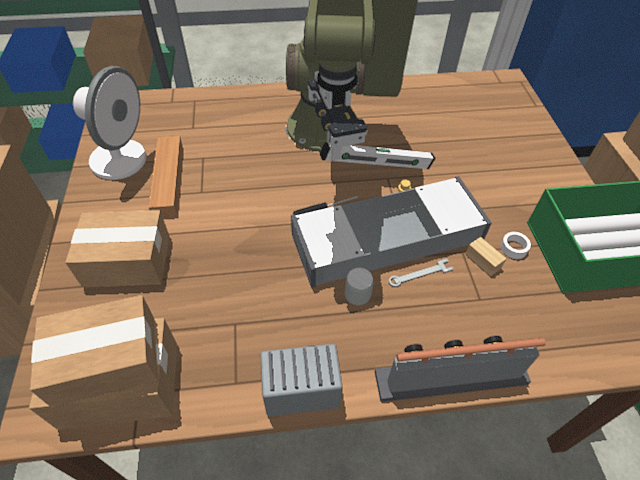

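View pics/w9.png

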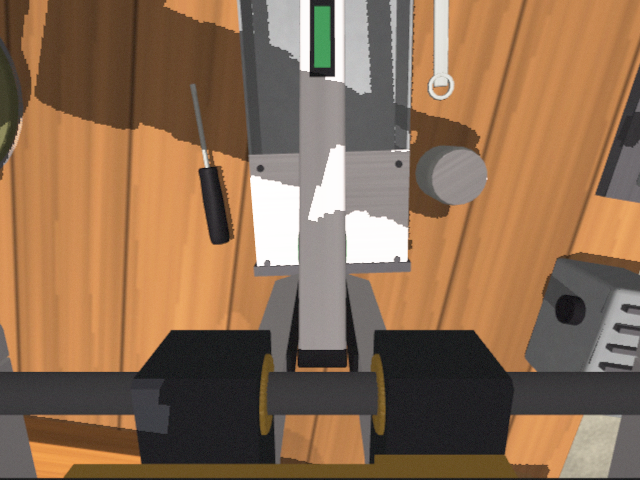

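```bash
python3 - <<'E'
from station import ctrl
print(ctrl.hand_in())
E
```

```text
the job is handed in; nothing more can be done
None
```

The level is out of the duct and held still in the gripper, and the job is handed in (clock about 15.2 s of 48). The hand-in gave no verdict.

- **Feeling for room:** I gripped the level at its centre with 6 N and slid it in short steps towards +y. After 31 mm there was no resistance, more than a blocked pocket could allow (at most 26 mm). I took the +y pocket as free and went on to about 49 mm in all. The −y end was then clear of its cover by about 19 mm.
- **Tilting and taking out:** I set the level down, gripped it again about 22 mm from the −y end and raised that end. It turned in the light grip to 19.3°, with about 14 mm clearance to the cover edge. I then raised the grip to 60 N, drew the level diagonally out along its own axis, and lifted it straight up.

**Last checks:**
- **Hold:** The tilt was steady at 19.3° and the arm was not moving. The wrist carried about 2.5 N, which is the level's weight.
- **Height:** The lowest corner is at about z = 0.25 m, roughly 0.17 m above the covers.
- **Other things:** In the last scene picture they look to be where they were. I checked this by eye, not by measuring.
- **Forces:** Closing on the level the first time pressed it on the duct floor with about 7 N, because the arm was still coming down. I relieved this within a few tenths of a second. Apart from that, the readings (taken at the end of each move) were never over about 3 N.

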